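# Unhasp and open the teak facebow case

## Robot

A 7-joint arm with a two-finger parallel gripper is mounted at the origin on the work surface. World frame = base frame: x ahead of the robot, y to its left, z up, the work surface at z = 0. Lengths are in mm, angles in rad, forces in N, time in s.
With the tool pointing down it reaches from about 350 to 900 mm from the base axis. Payload 19.9 kg.
Tool frame: the origin (TCP) lies between the finger pads; the fingertips stand 25 mm ahead of it and the grasp point (between the pads) lies 6 mm ahead of it; z points along the fingers, y is the line along which they close (so a half turn about z gives the same grasp; the last joint's range is limited). The gripper opens to 94 mm and grips with 3 to 60 N. Pads are 16 mm wide; open, the fingers measure 119 mm over their backs; the gripper's body (75 mm by 177 mm) begins 78 mm behind the grasp point.
Start: joints at [-1.252, 0.417, -0.01, 1.614, 0.005, 1.111, -0.053], TCP at [220.628, 584.743, 230.425] pointing down, gripper open.
Joint ranges: [-2.81, 2.81], [-0.39, 2.02], [-1.27, 1.25], [0.06, 2.57], [-1.19, 4.33], [0.19, 2], [-2.82, 2.82]. Speed limits (rad/s): [1.89, 1.89, 2.39, 2.39, 3.01, 3.01, 3.01].

## Interface

Orientations are given as a rotation vector (axis times angle).
In Python, from plant import * gives the robot as it stands. The module is installed in compiled form; this text tells all that it offers.
- The arm moves only by the shell command python3 -m inch 'ROWS' [OPENING] [FORCE]. ROWS is JSON, a list of rows, each a list of 6 numbers: the shift along the tool's x, y, z as a fraction of full scale, then the turn, a rotation vector about the tool's x, y, z as a fraction of full scale. A call has 1 to 5 rows; each row shifts and turns the commanded pose from where the row before left it, along the tool's axes as they then stand; what a row does not reach is not made up. Full scale, the value 1, is 0.06 m for a shift and 8 degrees for a turn. A row lasts 1/8 s, in which the tool goes at most 62.5 mm and 10.7 degrees, less where a joint would pass 70% of its speed; a pose out of reach is approached as far as the arm can. A call with a number of a shift or a turn outside -1 to 1 is refused whole. A call with a gripper value outside its range is refused whole. OPENING is the finger opening in mm, from 0 to 94, set as the call begins (- or left out, the last holds). The fingers move at their own pace and stop on an object; FORCE is the grip in N (left out, the last holds). Time passes only in rows, so rows that do not move let the fingers close. It gives the time, the measured TCP pose, the force, the opening and the grip force at its end, in the units of the state.
- observe(): the state, without advancing time (a new reading comes with each control period).
- camera(name): name is "scene" or "top" or "wrist"; returns the picture (420x560x3 uint8, red, green, blue); there is no depth.
- camera_model(name): a dict with "K" (3x3 intrinsics, pixels), "eye" and "attitude" of the camera in the world; the wrist camera has in their place "T_tool_cam" (4x4, takes a point from camera to tool coordinates, whose origin is the TCP and whose axes are the flange's). Camera axes: x right, y down, z forward; pixel columns grow to the right and rows downward; lengths in mm; the calibration is good to about 2 mm. A picture is of the moment at which its call begins: read the wrist's pose just before it. camera_model takes no time and is no camera call.
- hand_in(): hands the job in; it is judged then, once.
The state is a dict: "time": time; "joint_positions": joint angles; "qd": joint speeds; "joint_efforts": joint torques, N m; "tool_pos": TCP position; "tool_rot": TCP orientation; "ft_force": force on the tool from outside, world axes, zero at the start; "torque": the same for the moment, N m; "gripper_width": opening from 0.0 (shut) to 1.0 (fully open); "grip_force": force on a finger pad.
Only numpy, scipy, OpenCV 4.12 (cv2) and the standard library are available. Lean on these libraries where they do the work, as an engineer would, in place of code of your own. Each camera call takes 0.05 s, during which the arm holds its last target. There are 200 camera calls.

## Task

Open the dark teak case: flip its brass hasp off the staple and swing it out and down until it sticks out level in front of the case, then raise the lid until it stands steeply open, some 70 degrees, and leave it standing. Do not lift the lid before the hasp is clear, and leave the grey case shut and latched.

Things in the scene. Friction and masses are not known exactly. Their poses are not given: they have to be found in the camera images.
- teak_case: Dark teak case, fixed; 150 deep (x) by 160 wide (y; lid 168) by 110 mm high when shut. Origin: centre of its underside; x points from its front (hasp side, facing the robot) to its back, z up; yaw up to 17 degrees. It stands left or right of a painted grey case of the same make. All bars below run along the case's y, at its middle (y = 0).
- teak_hasp (a joint): Teak case's brass hasp: slotted flap 30 wide, 46 mm long, hinged at its lower edge on the case front; hinge line along y at x -81, z 75 mm in the case frame. 0 rad = upright, slot over the staple (sticks out 20 mm from the lid's front edge), lid locked; starts at 0 to 0.1. Grows as the flap swings out (-x) and down: 1.57 level, stop 1.75. Friction (0.03 N m) keeps it where left.
- teak_pull (a point): Centre of the hasp's pull: a round brass bar 34 mm long along y, 10 mm thick, on a central stem. At 0 rad it is 50 mm above and 22 mm in front (-x) of the hasp's hinge line, so at x -103, z 125 mm in the case frame; it turns with the hasp. Can be gripped by its two ends, pivoting between the fingers.
- teak_lid (a joint): Teak case's lid, 12 mm thick, hinged on its far edge: hinge line along y at x +75, z 98.5 mm in the case frame. 0 = shut, grows as the front edge rises, stop 1.45 rad. A stiff hinge (0.3 N m) keeps it where left; about 4 N at the handle raises it. With the hasp on, the staple stops the lid after some 6 mm.
- teak_handle (a point): Centre of the lid's brass T handle: a round bar 36 mm long along y, 10 mm thick, on a central 10 mm stem, 34 mm above the lid's top; shut, at x -40, z 144.5 mm in the case frame; turns with the lid. Can be gripped by its two ends, pivoting between the fingers while the lid turns.
- grey_hasp (a joint): Brass hasp of the painted grey case, a bystander of the same make; 0 to 0.1 rad = latched. To be left alone.
- grey_lid (a joint): Lid of the grey case; 0 = shut. To be left alone.

How it is judged:
By the outcome, as a careful person would: the job done as asked, in the order asked, and still so for the second after the job is handed in, with the robot touching nothing.
It also fails if it takes over 51 s, if anything falls off the work surface, if the arm or the gripper's body presses on something with over 40 N, if the wrist force passes 120 N, or if a joint passes its speed limit or range.

## Working session

There is one attempt and no reset: what is moved stays moved. The work goes in short steps, Python scripts to look and compute and a shell command to move; the robot and the scene stay as the last step left them, time stands still between calls to the robot, and variables do not carry over. Pictures are saved under pics/ and viewed, at most 10 in all, crops included, and the job is handed in when it is done.

```bash
mkdir -p pics; python3 - <<'E'
from plant import *
import cv2
print(observe())
for n in("scene","top","wrist"):
    print(n,camera_model(n))
    cv2.imwrite(f"pics/{n}0.png",camera(n)[:,:,::-1])
E
```

```text
{'time': 0.0, 'joint_positions': array([-1.25149148,  0.41796064, -0.0103256 ,  1.61416633,  0.00470909,
        1.11070079, -0.05297724]), 'qd': array([ 0.0008235 ,  0.00118819, -0.00124008, -0.00132116,  0.00035649,
       -0.00017702, -0.00147972]), 'joint_efforts': array([ 1.35690557e-04, -8.51253676e+01,  6.39005899e-01, -4.25987971e+01,
       -4.87055141e-02,  1.87949947e-02,  2.03488748e-04]), 'tool_pos': array([220.51991472, 584.43515491, 229.83679004]), 'tool_rot': array([-5.63572626e-01, -3.09049845e+00,  1.89182192e-03]), 'ft_force': array([-0.31962425, -0.33948075,  0.47026976]), 'torque': array([-0.00728455,  0.00426191,  0.0293208 ]), 'grip_force': 0.0, 'gripper_width': 1.000706523976945}
scene {'K': array([[421.00044195,   0.        , 275.25078955],
       [  0.        , 421.00044195, 207.04197476],
       [  0.        ,   0.        ,   1.        ]]), 'eye': array([858.01175514, 479.8785879 , 673.61345616]), 'attitude': array([-0.76311209, -2.59842127,  1.0851262 ])}
top {'K': array([[417.32993714,   0.        , 276.20936691],
       [  0.        , 417.32993714, 204.05175285],
       [  0.        ,   0.        ,   1.        ]]), 'eye': array([418.86028465,  -3.99351476, 914.14377522]), 'attitude': array([-2.1233392 ,  2.1454476 , -0.17874345])}
wrist {'K': array([[354.02719131,   0.        , 282.7919927 ],
       [  0.        , 354.02719131, 208.60954993],
       [  0.        ,   0.        ,   1.        ]]), 'T_tool_cam': array([[-3.28107137e-04, -9.72761650e-01, -2.31807385e-01,
         6.74510068e+01],
       [ 9.99999925e-01, -2.71703779e-04, -2.75246173e-04,
         2.61303079e-01],
       [ 2.04765979e-04, -2.31807458e-01,  9.72761667e-01,
        -1.54537399e+02],
       [ 0.00000000e+00,  0.00000000e+00,  0.00000000e+00,
         1.00000000e+00]])}
```

View pics/scene0.png

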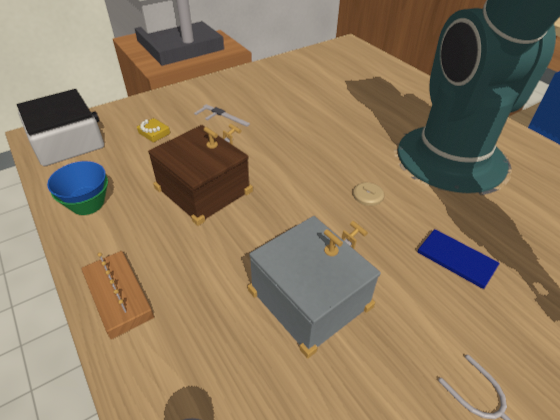

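View pics/top0.png

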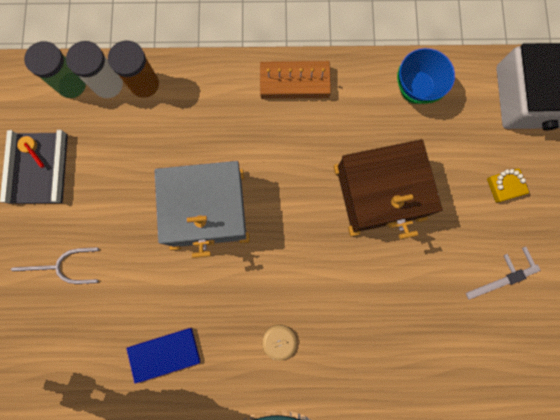

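The teak case is on the robot's right: handle near (402,201), pull near (406,229) in the top view. I'll zoom in on that area for pixel picking.

```bash
python3 - <<'E'
import cv2
i=cv2.imread("pics/top0.png")[130:250,325:455]
cv2.imwrite("pics/crop0.png",cv2.resize(i,None,fx=5,fy=5,interpolation=cv2.INTER_CUBIC))
E
```

```text
(no output)
```

View pics/crop0.png

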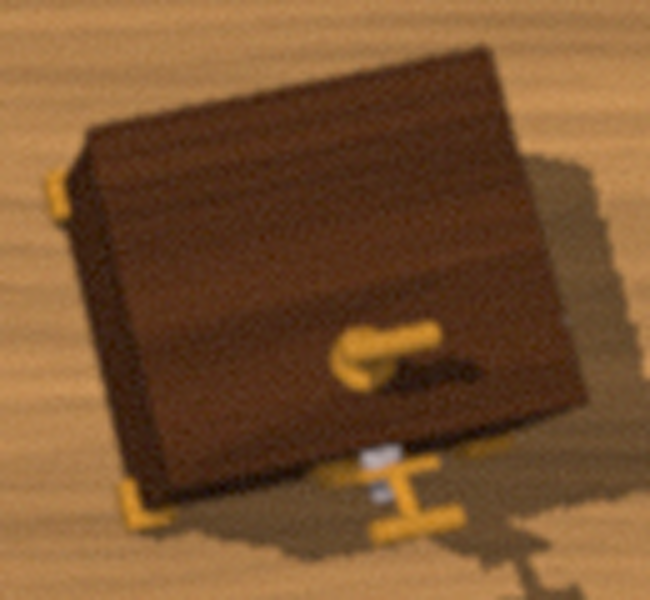

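```bash
cat > h.py <<'E'
import numpy as np, cv2
from plant import *
from scipy.spatial.transform import Rotation as R
from scipy.optimize import least_squares
def proj(P,cm,T=None):
    if T is None: Rm=R.from_rotvec(cm["attitude"]).as_matrix(); e=cm["eye"]
    else: Rm=T[:3,:3]; e=T[:3,3]
    c=(np.atleast_2d(P)-e)@Rm; u=c@np.array(cm["K"]).T
    return u[:,:2]/u[:,2:]
def case2w(p,pts):
    return R.from_euler('z',p[2]).apply(pts)+[p[0],p[1],0]
E
python3 - <<'E'
from h import *
cm=camera_model("top")
pts=np.array([[75,84,110],[75,-84,110],[-75,-84,110],[-75,84,110],[-103,0,125],[-40,0,144.5]])
px=np.array([[90,130],[490,47],[588,402],[165,490],[418,523],[393,342]])/5+[325,130]
f=lambda p:(proj(case2w(p,pts),cm)-px).ravel()
s=least_squares(f,[500,-200,-.2]);print(s.x,np.degrees(s.x[2]),s.fun.reshape(-1,2).round(1))
p=s.x
print(case2w(p,[[-103,0,125],[-40,0,144.5],[-81,0,75],[75,0,98.5]]))
E
```

```text
[ 5.94117494e+02 -2.33771333e+02  1.92732535e-01] 11.042760818347391 [[-1.  -0.8]
 [ 0.6 -0.5]
 [ 0.9  0.9]
 [ 1.6  0.6]
 [-0.9 -1.3]
 [-1.1  1. ]]
[[ 493.0245898  -253.5001122   125.        ]
 [ 554.85811369 -241.43299472  144.5       ]
 [ 514.61724894 -249.28619815   75.        ]
 [ 667.72883188 -219.40571678   98.5       ]]
```

```bash
python3 -m inch '[[-0.3,-0.36,0,0,0,0],[-0.57,-0.72,0,0,0,0],[-0.57,-0.72,0,0,0,0],[-0.57,-0.72,0,0,0,0],[-0.57,-0.72,0,0,0,0]]' 94 20
python3 -m inch '[[-0.57,-0.72,0,0,0,0],[-0.57,-0.72,0,0,0,0],[-0.57,-0.72,0,0,0,0],[-0.57,-0.72,0,0,0,0],[-0.57,-0.72,0,0,0,0]]'
```

```text
time: 0.78
tool_pos: [297.1, 346.4, 230.4]
tool_rot: [-0.564, -3.091, 0.0]
ft_force: [0.7, 0.9, 0.3]
gripper_width: 1.003
grip_force: 0.0
time: 1.4
tool_pos: [380.7, 84.0, 230.6]
tool_rot: [0.563, 3.09, 0.001]
ft_force: [0.6, 0.4, 0.3]
gripper_width: 1.003
grip_force: 0.0
```

```bash
python3 -m inch '[[-0.57,-0.72,0,0,0,0],[-0.57,-0.72,0,0,0,0],[-0.57,-0.72,0,0,0,0],[-0.57,-0.72,0,0,0,0],[-0.57,-0.72,0,0,0,0]]'
python3 -m inch '[[-0.57,-0.72,0,0,0,-1],[-0.25,-0.22,0,0,0,-1],[0,0,0,0,0,-1],[0,0,0,0,0,-1],[0,0,0,0,0,0]]'
cat > look.py <<'E'
import sys
from h import *
s=observe(); print(s["tool_pos"],s["joint_positions"].round(2))
im=camera("wrist")[:,:,::-1].copy()
T=np.eye(4);T[:3,:3]=R.from_rotvec(s["tool_rot"]).as_matrix();T[:3,3]=s["tool_pos"];T=T@camera_model("wrist")["T_tool_cam"]
print("tool x,y",R.from_rotvec(s["tool_rot"]).as_matrix()[:,:2].T.round(3))
np.savez("last.npz",T=T)
cv2.imwrite("pics/%s.png"%sys.argv[1],im)
p=[594.1,-233.8,.1927]
print(proj(case2w(p,np.array([[-103,17,125],[-103,-17,125],[-40,18,144.5],[-40,-18,144.5],[-75,84,110],[-75,-84,110]])),camera_model("wrist"),T).round(0))
E
python3 look.py w1
```

```text
time: 2.02
tool_pos: [464.7, -178.3, 230.6]
tool_rot: [0.563, 3.09, 0.0]
ft_force: [0.6, 0.8, 0.8]
gripper_width: 1.002
grip_force: 0.0
time: 2.65
tool_pos: [492.6, -245.1, 230.4]
tool_rot: [0.307, -3.126, -0.0]
ft_force: [0.1, 0.1, -0.1]
gripper_width: 0.999
grip_force: 0.0
[ 492.55627509 -245.09719144  230.39231414] [-0.08  0.32  0.59  1.82 -0.2   1.06  2.36]
tool x,y [[-0.981 -0.195  0.   ]
 [-0.195  0.981  0.   ]]
[[294. 214.]
 [249. 214.]
 [295. 302.]
 [247. 302.]
 [375. 243.]
 [169. 242.]]
```

View pics/w1.png

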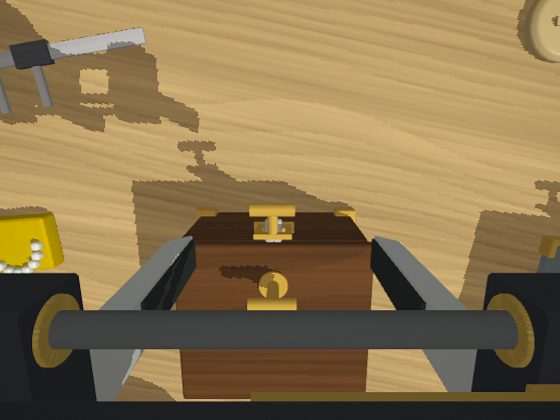

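Pull at (272,211), handle at (272,305): both within 3 px of the prediction (271,214)/(271,302), and the yaw is aligned. Descend onto the pull and grip.

```bash
python3 -m inch '[[0.04,-0.135,0.3,0,0,0],[0,0,0.5,0,0,0],[0,0,0.5,0,0,0],[0,0,0.36,0,0,0],[0,0,0,0,0,0]]'
python3 -m inch '[[0,0,0,0,0,0],[0,0,0,0,0,0],[0,0,0,0,0,0],[0,0,0,0,0,0],[0,0,0,0,0,0]]' 25 12
python3 -m inch '[[0,0,0,0,0,0],[0,0,0,0,0,0],[0,0,0,0,0,0],[0,0,0,0,0,0],[0,0,0,0,0,0]]'
python3 - <<'E'
import numpy as np
t=np.linspace(0.03,1.60,11)
x=-22*np.cos(t)-50*np.sin(t);z=50*np.cos(t)-22*np.sin(t)
print(np.c_[t[1:],-np.diff(x)/60,-np.diff(z)/60].round(3))
E
```

```text
time: 3.32
tool_pos: [490.7, -253.5, 128.9]
tool_rot: [0.305, -3.123, -0.001]
ft_force: [-0.1, 0.4, 0.8]
gripper_width: 0.998
grip_force: 0.0
time: 3.95
tool_pos: [492.0, -253.4, 131.0]
tool_rot: [-0.309, 3.126, -0.0]
ft_force: [-0.3, -0.3, -0.3]
gripper_width: 0.506
grip_force: 0.0
time: 4.58
tool_pos: [492.0, -253.6, 131.0]
tool_rot: [-0.309, 3.126, -0.001]
ft_force: [0.3, -2.1, 1.7]
gripper_width: 0.358
grip_force: 12.0
[[ 0.187  0.124  0.071]
 [ 0.344  0.111  0.09 ]
 [ 0.501  0.096  0.106]
 [ 0.658  0.078  0.12 ]
 [ 0.815  0.058  0.13 ]
 [ 0.972  0.037  0.138]
 [ 1.129  0.015  0.142]
 [ 1.286 -0.007  0.143]
 [ 1.443 -0.03   0.14 ]
 [ 1.6   -0.051  0.133]]
```

Gripped at 34 mm, the bar's length. Swing along the arc.

```bash
python3 -m inch '[[0.062,0,0.035,0,0,0],[0.062,0,0.036,0,0,0],[0.111,0,0.09,0,0,0],[0.096,0,0.106,0,0,0],[0.078,0,0.12,0,0,0]]'
python3 -m inch '[[0.058,0,0.13,0,0,0],[0.037,0,0.138,0,0,0],[0.015,0,0.142,0,0,0],[-0.007,0,0.143,0,0,0],[-0.03,0,0.14,0,0,0]]'
python3 -m inch '[[-0.045,0,0.12,0,0,0],[0,0,0,0,0,0],[0,0,0,0,0,0]]'
```

```text
time: 5.2
tool_pos: [467.4, -258.4, 107.2]
tool_rot: [0.308, -3.126, 0.0]
ft_force: [3.5, -2.8, 0.2]
gripper_width: 0.36
grip_force: 12.0
time: 5.82
tool_pos: [463.6, -259.2, 65.5]
tool_rot: [0.309, -3.126, 0.0]
ft_force: [1.0, -3.2, 1.2]
gripper_width: 0.36
grip_force: 12.0
time: 6.2
tool_pos: [466.1, -258.6, 58.7]
tool_rot: [0.309, -3.126, 0.0]
ft_force: [-0.3, -4.9, -1.5]
gripper_width: 0.36
grip_force: 12.0
```

Pull height 52.7 means level. Release, raise, and go over the handle.

```bash
python3 -m inch '[[0,0,0,0,0,0],[0,0,0,0,0,0],[0,0,0,0,0,0],[0,0,0,0,0,0],[0,0,0,0,0,0]]' 80
python3 -m inch '[[0,0,-0.3,0,0,0],[0,0,-0.6,0,0,0],[0,0,-0.8,0,0,0],[0,0,-0.7,0,0,0],[0,0,-0.4,0,0,0]]' 94
python3 -m inch '[[-0.3,0,0,0,0,0],[-0.6,0,0,0,0,0],[-0.45,0,0,0,0,0],[-0.15,0,0,0,0,0],[0,0,0,0,0,0]]'
python3 look.py w2; python3 - <<'E'
from h import *
cv2.imwrite("pics/s2.png",np.hstack([cv2.resize(camera("scene")[100:240,120:280,::-1],(480,420)),cv2.resize(cv2.imread("pics/w2.png")[:,140:420],(280,420))]))
E
```

```text
time: 6.82
tool_pos: [466.2, -258.5, 58.9]
tool_rot: [-0.309, 3.126, -0.0]
ft_force: [-0.2, 0.2, 0.2]
gripper_width: 0.835
grip_force: 0.0
time: 7.45
tool_pos: [466.4, -259.0, 230.2]
tool_rot: [-0.308, 3.124, -0.002]
ft_force: [-0.1, 0.7, 0.4]
gripper_width: 0.998
grip_force: 0.0
time: 8.07
tool_pos: [554.3, -240.9, 226.3]
tool_rot: [0.309, -3.125, 0.0]
ft_force: [0.0, -0.5, -0.6]
gripper_width: 1.003
grip_force: 0.0
[ 554.26508975 -240.91057977  226.28533064] [-0.07  0.43  0.57  1.69 -0.26  1.1   2.34]
tool x,y [[-0.981 -0.196  0.001]
 [-0.196  0.981  0.   ]]
[[306. 131.]
 [257. 131.]
 [307. 225.]
 [255. 225.]
 [391. 169.]
 [172. 168.]]
```

View pics/s2.png

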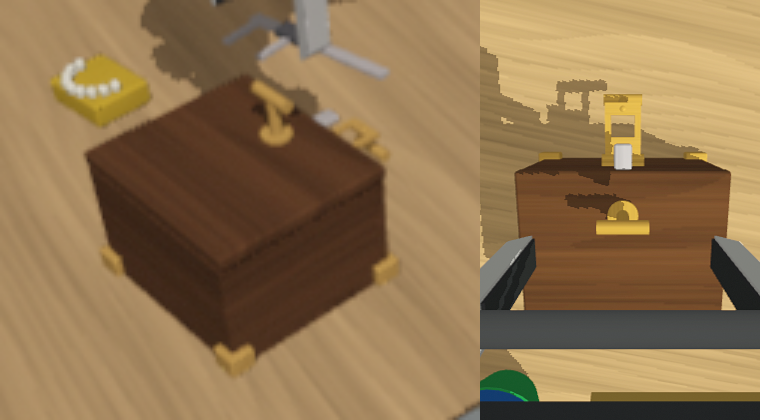

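Hasp lies level out front (flap at (622,130) in the right-hand crop); handle bar at (622,227), i.e. (283,227) in the wrist image, against a prediction of (281,225). Descend and grip.

```bash
python3 -m inch '[[0,0,0.3,0,0,0],[0,0,0.5,0,0,0],[0,0,0.36,0,0,0],[0,0,0.1,0,0,0],[0,0,0,0,0,0]]'
python3 -m inch '[[0,0,0,0,0,0],[0,0,0,0,0,0],[0,0,0,0,0,0],[0,0,0,0,0,0],[0,0,0,0,0,0]]' 25 30
python3 -m inch '[[0,0,0,0,0,0],[0,0,0,0,0,0],[0,0,0,0,0,0],[0,0,0,0,0,0],[0,0,0,0,0,0]]'
python3 - <<'E'
import numpy as np
t=np.radians(np.r_[0,3,np.linspace(8,73,14)])
x=-115*np.cos(t)+46*np.sin(t);z=46*np.cos(t)+115*np.sin(t)
print(np.c_[np.degrees(t[1:]),-np.diff(x)/60,-np.diff(z)/60,z[1:]+98.5+6].round(3))
E
```

```text
time: 8.8
tool_pos: [554.2, -241.1, 151.2]
tool_rot: [0.308, -3.126, 0.0]
ft_force: [0.6, 0.3, 1.0]
gripper_width: 1.003
grip_force: 0.0
time: 9.43
tool_pos: [554.5, -241.0, 151.4]
tool_rot: [-0.309, 3.126, -0.0]
ft_force: [0.3, 0.7, -0.5]
gripper_width: 0.506
grip_force: 0.0
time: 10.05
tool_pos: [554.5, -241.1, 151.3]
tool_rot: [-0.308, 3.126, -0.001]
ft_force: [0.9, -2.8, -1.7]
gripper_width: 0.376
grip_force: 30.0
[[ 3.00000e+00 -4.30000e-02 -9.90000e-02  1.56456e+02]
 [ 8.00000e+00 -8.30000e-02 -1.60000e-01  1.66057e+02]
 [ 1.30000e+01 -9.60000e-02 -1.52000e-01  1.75190e+02]
 [ 1.80000e+01 -1.09000e-01 -1.43000e-01  1.83786e+02]
 [ 2.30000e+01 -1.21000e-01 -1.33000e-01  1.91777e+02]
 [ 2.80000e+01 -1.32000e-01 -1.22000e-01  1.99105e+02]
 [ 3.30000e+01 -1.42000e-01 -1.10000e-01  2.05712e+02]
 [ 3.80000e+01 -1.52000e-01 -9.70000e-02  2.11550e+02]
 [ 4.30000e+01 -1.59000e-01 -8.40000e-02  2.16572e+02]
 [ 4.80000e+01 -1.66000e-01 -6.90000e-02  2.20742e+02]
 [ 5.30000e+01 -1.72000e-01 -5.50000e-02  2.24027e+02]
 [ 5.80000e+01 -1.76000e-01 -4.00000e-02  2.26402e+02]
 [ 6.30000e+01 -1.78000e-01 -2.40000e-02  2.27849e+02]
 [ 6.80000e+01 -1.80000e-01 -8.00000e-03  2.28358e+02]
 [ 7.30000e+01 -1.80000e-01  7.00000e-03  2.27924e+02]]
```

```bash
python3 -m inch '[[-0.043,0,-0.1,0,0,0],[-0.083,0,-0.16,0,0,0],[-0.096,0,-0.152,0,0,0],[-0.109,0,-0.143,0,0,0],[-0.121,0,-0.133,0,0,0]]'
python3 -m inch '[[-0.132,0,-0.122,0,0,0],[-0.142,0,-0.11,0,0,0],[-0.152,0,-0.097,0,0,0],[-0.159,0,-0.084,0,0,0],[-0.166,0,-0.069,0,0,0]]'
python3 -m inch '[[-0.172,0,-0.055,0,0,0],[-0.176,0,-0.04,0,0,0],[-0.178,0,-0.024,0,0,0],[-0.1,0,-0.004,0,0,0],[-0.08,0,-0.004,0,0,0]]'
python3 -m inch '[[-0.1,0,0,0,0,0],[-0.06,0,0.004,0,0,0],[0,0,0,0,0,0],[0,0,0,0,0,0]]'
```

```text
time: 10.68
tool_pos: [581.2, -235.8, 193.0]
tool_rot: [0.308, -3.126, 0.0]
ft_force: [1.3, -4.6, -7.4]
gripper_width: 0.374
grip_force: 30.0
time: 11.3
tool_pos: [625.2, -227.1, 221.9]
tool_rot: [0.308, -3.125, 0.0]
ft_force: [-3.2, -5.1, -4.3]
gripper_width: 0.377
grip_force: 30.0
time: 11.92
tool_pos: [667.1, -218.7, 230.1]
tool_rot: [-0.309, 3.126, -0.001]
ft_force: [-4.9, -3.2, 3.9]
gripper_width: 0.377
grip_force: 30.0
time: 12.42
tool_pos: [677.0, -216.7, 229.9]
tool_rot: [-0.309, 3.125, -0.001]
ft_force: [1.1, -4.5, 6.1]
gripper_width: 0.376
grip_force: 30.0
```

About 72.7° by the geometry. Release, raise clear, and check.

```bash
python3 -m inch '[[0,0,0,0,0,0],[0,0,0,0,0,0],[0,0,0,0,0,0],[0,0,0,0,0,0],[0,0,0,0,0,0]]' 94
python3 -m inch '[[0,0,0,0,0,0],[0,0,-0.2,0,0,0],[0,0,-0.6,0,0,0],[0,0,-0.8,0,0,0],[0,0,-0.8,0,0,0]]'
python3 -m inch '[[0,0,-0.3,0,0,0],[0,0,0,0,0,0],[0,0,0,0,0,0]]'
python3 - <<'E'
from h import *
cv2.imwrite("pics/s3.png",np.hstack([cv2.resize(camera("scene")[...,::-1],(400,300)),cv2.resize(camera("top")[...,::-1],(400,300))]))
E
```

```text
time: 13.05
tool_pos: [676.2, -216.7, 228.9]
tool_rot: [0.309, -3.126, -0.0]
ft_force: [-0.1, -0.1, 1.0]
gripper_width: 0.875
grip_force: 0.0
time: 13.68
tool_pos: [676.0, -216.7, 375.4]
tool_rot: [-0.308, 3.126, -0.001]
ft_force: [-0.1, -0.5, 0.6]
gripper_width: 0.996
grip_force: 0.0
time: 14.05
tool_pos: [675.9, -216.4, 389.3]
tool_rot: [0.308, -3.125, -0.001]
ft_force: [0.8, 0.4, -0.2]
gripper_width: 1.0
grip_force: 0.0
```

View pics/s3.png

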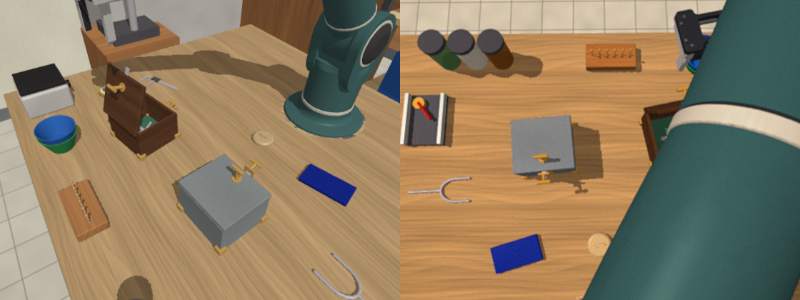

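The scene view shows the teak lid standing steeply open (lid at (122,90)) with the hasp out front (172,105). The grey case is shut and latched, and the gripper is clear.

```bash
python3 -c "
from plant import *
print(hand_in())"
```

```text
the job is handed in; nothing more can be done
None
```

The teak case is open and handed in at about 14 s: its hasp was swung out level first, then the lid raised and left standing at roughly 72° (worked out from the gripper position), with the grey case left shut and latched and the gripper clear.

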